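Press a battery pack into its charging cradle under the leaf spring

ROBOT

A 6-joint arm with a two-finger parallel gripper is mounted at the origin on the work surface. World frame = base frame: x ahead of the robot, y to its left, z up, the work surface at z = 0. Lengths are in m, angles in degrees, forces in N, time in s.
With the tool pointing down it reaches from about 0.4 to 0.825 m from the base axis. Payload 7 kg.
Tool frame: the origin (TCP) lies at the very end of the fingers, on their centre line; the grasp point (between the pads) lies 19 mm behind it; z points along the fingers, y is the line along which they close (so a half turn about z gives the same grasp; the last joint's range is limited). The gripper opens to 88 mm and grips with 3 to 60 N. Pads are 19 mm wide; open, the fingers measure 130 mm over their backs; the gripper's body (78 mm by 193 mm) begins 47 mm behind the grasp point.
Start: joints at [83.944, 20.546, 0.682, 0, -70.136, -16.507], TCP at [0.259, 0.623, 0.227] pointing down, gripper open.
Joint ranges: [-176.03, 176.03], [-82.01, 121.73], [-58.28, 71.71], [-173.87, 95.51], [-174.79, -0.11], [-173.66, 173.66]. Speed limits (degrees/s): [136.94, 136.94, 172.46, 180, 180, 180].

INTERFACE

Orientations are given as [roll, pitch, yaw] about the fixed x, y, z axes, in that order (R = Rz(yaw) Ry(pitch) Rx(roll)).
In Python, from plant import ctrl gives the robot as it stands.
- The arm moves only by the tool carry_out, never from a script. Its argument "deltas" is a list that holds one entry, the list of rows, each a list of 5 numbers: the shift along the tool's x, y, z scaled (see below), then the turn about the tool's z scaled (see below), then the opening, from -1 (shut) to 1 (fully open). A call has 1 to 5 rows; each row is the pose to reach, as a shift and turn from the pose commanded when the call began, along the tool's axes at that moment, turning the shorter way round; what a row does not reach only later rows make up. The controller multiplies each number of a shift by 20 cm and each number of a turn by 2 pi rad. A row lasts 1/10 s, in which the tool goes at most 50 mm and 8.59 degrees, less where a joint would pass 70% of its speed; a pose out of reach is approached as far as the arm can. A call with a number of a shift or a turn outside -1 to 1 is refused whole. A call with a gripper value outside its range is refused whole. The fingers move at their own pace and stop on an object; the grip force is fixed at half the most. Time passes only in rows, so rows that repeat a pose let the fingers close. It gives the time, the measured TCP pose, the force, the opening and the grip force at its end, in the units of the state.
- ctrl.get_obs(): the state, without advancing time (a new reading comes with each control period).
- ctrl.snapshot(name): name is "scene" or "side" or "wrist"; returns a dict with "color" (400x640x3 uint8, red, green, blue), "camera_matrix" (3x3 intrinsics, pixels), "R" (3x3) and "t" (3): a world point X has camera coordinates R X + t. Camera axes: x right, y down, z forward; pixel columns grow to the right and rows downward; lengths in m; the calibration is good to about 2 mm. A picture is of the moment at which its call begins. There is no depth.
- ctrl.close_job(): hands the job in; it is judged then, once.
Trained networks look in a picture, given as the dict that the camera call returned (one of the last four; its "shot" number tells which), for a name from the list of things; names that differ only in an ending like _2 or _b are one class to them, and where a whole thing is asked for, a point or a joint stands for the part that bears it (a point fixed in the world has none). Each returns a list of dicts, best first, with "p" (0 to 1); they miss things now and then, are a little off and sometimes report something else, mostly with a low value. They report only what shows in the picture. A call takes as long as a camera call. They do not tell look-alikes from the thing itself.
- ctrl.search_frame(picture, name): "centre" ([column, row] in pixels, amid what is visible of it).
- ctrl.silhouettes(picture, name): "mask" (400x640 bool, what is visible of it) and "centre" ([column, row] in pixels, amid what is visible of it).
- ctrl.spot_point(picture, name): "centre" ([column, row] in pixels: a listed point, or the origin of a listed thing).
The state is a dict: "clock": time; "joint_pos": joint angles; "qvel": joint speeds; "tau": joint torques, N m; "tool_pos": TCP position; "orientation": TCP orientation; "force": force on the tool from outside, world axes, zero at the start; "moment": the same for the moment, N m; "opening": finger opening in m; "gripper_force": force on a finger pad.
Only numpy, scipy, OpenCV 4.12 (cv2) and the standard library are available. Lean on these libraries where they do the work, as an engineer would, in place of code of your own. Each camera call takes 0.05 s, during which the arm holds its last target. There are 200 camera calls.

TASK

Push the black battery pack fully home in the charging cradle: press it down hard on its sprung floor with your fingertips so that it clears the steel bridge, slide it under the bridge and its leaf spring until it meets the end stop, then let go so that the sprung floor holds it there. Do not lift the pack, and leave the other things on the bench where they are.

Things in the scene. Friction and masses are not known exactly. Their poses are not given: they have to be found in the camera images.
- cradle: Grey plastic channel fixed to the bench, 205 x 84 mm. Origin: bench level, mid-width. Its x axis is the direction in which the pack is pushed in, z is up. Side walls: inner faces at y = -34 and +34 mm, tops 34 mm above the bench. A steel bridge spans it at x = 40 to 50 mm. End stop: face at x = +88 mm, 50 mm high. The -x end is open.
- bridge (a point): Middle of the fixed steel bridge's underside, 42.5 mm above the bench, at x = 45 mm in the cradle frame. The bridge is 10 mm long (x), 12 mm high; a small clamp on it reaches 57.5 mm above the bench.
- pack: Loose black battery pack, 110 (x) x 64 (y) x 26 mm high, about 0.3 kg, lying on the sprung floor, short of the bridge. Origin: centre of its underside; x as the cradle's. Square nose at x = +55 mm. Unpressed its top is 47 mm above the bench, 4.5 mm too high for the bridge. Fully home its origin is at x = +33 mm in the cradle frame, nose on the end stop.
- ridge (a point): Middle of the top of the pack's crosswise grey thumb ridge, which stands 5 mm above the pack's flat top, 44 mm wide (y), from x = -18 to -8 mm in the pack frame. Behind it (x = -55 to -18 mm) the top is flat and free: fingertips set down there press the pack and can push against the ridge.
- floor_plate (a joint): How far the aluminium sprung floor under the pack is pressed down, m: 0 up, 0.008 bottomed. It stays level. Besides the pack's weight, about 3 to 5 N starts it and 10 to 12 N bottoms it. The pack passes the bridge when this is above 0.0045; let go under the bridge, it rises until the pack's top meets the bridge, and stays there.
- leaf (a joint): Lift of the steel leaf spring, rad: 0 hanging free, larger as it is lifted. 30 mm wide strip hinged on the cradle at x = 50 mm, 47 mm above the bench, sloping down along +x for 36 mm to a rounded tip 38 mm above the bench. A pack under it lifts it and is dragged with a few newtons.
- glass_jar: Bystander, leave alone: clear glass bowl-like jar, 68 mm across, 50 mm high. Origin: centre of its underside
- paper_cup: Bystander, leave alone: brown paper cup, 72 mm across, 85 mm high. Origin: centre of its underside
- tin: Bystander, leave alone: square metal tin, 47 x 47 x 65 mm. Origin: centre of its underside
- stamp: Bystander, leave alone: wax stamp, brass foot and dark wood handle, 28 mm across, 80 mm high. Origin: centre of its underside
- wheel_part: Bystander, leave alone: printed yellow wheel, 60 mm across, 22 mm high. Origin: centre of its underside
- screwdriver: Bystander, leave alone: screwdriver lying flat, 170 mm long. Origin: about its middle, underside; it lies along its x axis
- brush: Bystander, leave alone: brush lying flat, 160 mm long. Origin: about its middle, underside; it lies along its x axis
Mind the look-alikes: they are no part of the job. Several things have the shape of the pack; the one meant has the colours described above.

How it is judged (in metres and radians):
On the way, in this order (a step that is already met when the one before it is completed fails the run):
1. the fingers press the pack down at least 3 mm before its nose is through the bridge (value of joint floor_plate above 0.003 m and contact force between the fingers and pack above 1 N and x of pack in the frame of cradle below -0.005 m), for 0.04 s.
2. the pack is pressed and slid so that its nose is past the bridge and lifts the leaf spring (x of pack in the frame of cradle above 0.01 m and value of joint leaf above 0.02 rad), for 0.04 s.
At the end, for the whole second after the job is handed in: The pack lies level at the end stop (within 4 mm of home), under the bridge and the lifted leaf spring, at rest and let go, with the sprung floor pressing it up against the bridge (floor 2.5 to 6.5 mm down) (x of pack in the frame of cradle between 0.029 and 0.036 m and value of joint leaf above 0.02 rad and value of joint floor_plate between 0.0025 and 0.0065 m and z of pack in the frame of cradle between 0.0135 and 0.02 m and angle between the x axis of pack and the x axis of cradle, either way round below 0.08 rad and angle between pack's own z axis and vertical below 0.06 rad and linear speed of pack below 0.01 m/s); the robot touches nothing.
It fails at once if the pack is lifted more than 10 mm off its starting height or carried out of the cradle (z of pack in the frame of cradle above 0.031 m or x of pack in the frame of cradle below -0.09 m).
It fails at once if the pack is tipped (angle between pack's own z axis and vertical above 0.3 rad).
It fails at once if another thing on the bench is disturbed (moved over 20 mm) (distance of any of glass_jar, paper_cup, tin, stamp, wheel_part, screwdriver, brush from where it was at the start of the episode above 0.02 m).
It also fails if it takes over 35 s, if anything falls off the work surface, if the arm or the gripper's body presses on something with over 40 N, if the wrist force passes 120 N, or if a joint passes its speed limit or range.

## Working session

There is one attempt and no reset: what is moved stays moved. The work goes in short steps, Python scripts to look and compute and a tool call to move; the robot and the scene stay as the last step left them, time stands still between calls to the robot, and variables do not carry over. Pictures are saved under pics/ and viewed, at most 10 in all, crops included, and the job is handed in when it is done.

Besides the shell and the picture viewer there is one more tool, called after ">>>" by a JSON object that holds its "method" and its "body", one argument or row to a line. carry_out: Moves the arm, as the interface text tells. Its arguments: {"type":"object","properties":{"deltas":{"type":"array"}},"required":["deltas"]}

```bash
mkdir -p pics; cat > h.py <<'E'
import numpy as np, cv2
from plant import ctrl
def save(p,n): cv2.imwrite(f'pics/{n}.png',p['color'][:,:,::-1])
def ray(p,uv):
    d=np.linalg.inv(p['camera_matrix'])@[*uv,1]; R=np.array(p['R']);t=np.array(p['t'])
    return -R.T@t, R.T@d
def onz(p,uv,z):
    c,d=ray(p,uv); return c+d*(z-c[2])/d[2]
def proj(p,X):
    x=p['camera_matrix']@(np.array(p['R'])@np.array(X)+p['t']); return x[:2]/x[2]
E
python3 - <<'E'
from h import *
o=ctrl.get_obs(); print(o['clock'],o['tool_pos'],o['orientation'],o['force'],o['opening'])
ims=[]
for n in ('scene','side','wrist'):
    p=ctrl.snapshot(n); ims.append(p['color']); print(n)
    for nm,z in (('pack',.021),('ridge',.052),('bridge',.0425),('cradle',0)):
        for r in ctrl.spot_point(p,nm)[:3]: print(nm,np.round(r['p'],2),np.round(r['centre'],1),np.round(onz(p,r['centre'],z),4))
    save(p,'a_'+n)
cv2.imwrite('pics/a.png',np.vstack(ims[:2])[:,:,::-1][:, :, :])
a=cv2.imread('pics/a.png'); cv2.imwrite('pics/a.png',cv2.resize(a,(480,600)))
E
```

```text
0.0 [0.25882398 0.62285669 0.22561931] [ 1.79904177e+02 -6.74051139e-03 -2.25706354e+01] [0.08018359 0.02774486 0.18454468] 0.08764460360870507
scene
pack 0.8 [289.8 167. ] [ 0.3448 -0.1032  0.021 ]
pack 0.7 [229.7 160.1] [ 0.3739 -0.2698  0.021 ]
pack 0.55 [404.7 185.1] [0.3115 0.2033 0.021 ]
ridge 0.93 [225.3 153.8] [ 0.3882 -0.271   0.052 ]
ridge 0.84 [296.7 156.5] [ 0.3327 -0.0871  0.052 ]
ridge 0.84 [410.  175.1] [0.3056 0.2113 0.052 ]
bridge 0.79 [255.7 217.4] [ 0.5704 -0.0941  0.0425]
cradle 0.78 [258.5 217.9] [ 0.5321 -0.109   0.    ]
cradle 0.6 [356.2 233.9] [0.5009 0.1293 0.    ]
side
pack 0.97 [292.6 383.9] [ 0.3584 -0.2949  0.021 ]
pack 0.76 [246.  303.6] [ 0.3226 -0.1304  0.021 ]
pack 0.64 [206.3 211.5] [0.2834 0.1763 0.021 ]
ridge 0.85 [329.5 258. ] [ 0.4825 -0.1042  0.052 ]
ridge 0.81 [296.2 362.3] [ 0.368  -0.2854  0.052 ]
ridge 0.7 [240.8 289.5] [ 0.3187 -0.1263  0.052 ]
bridge 0.81 [373.4 248.9] [ 0.573  -0.0988  0.0425]
cradle 0.81 [350.7 273.1] [ 0.5256 -0.1037  0.    ]
wrist
```

```bash
ls pics
```

```text
a.png
a_scene.png
a_side.png
a_wrist.png
```

View pics/a_scene.png

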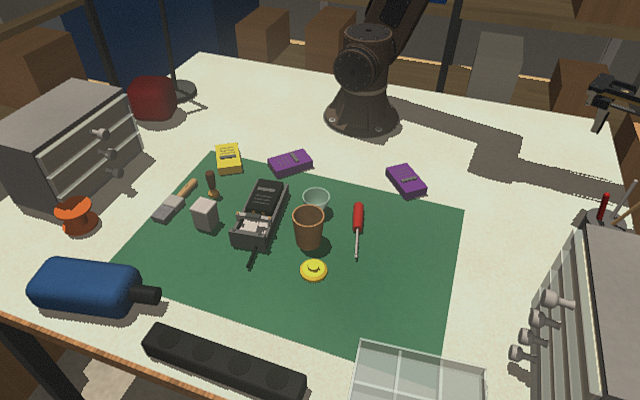

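View pics/a_side.png

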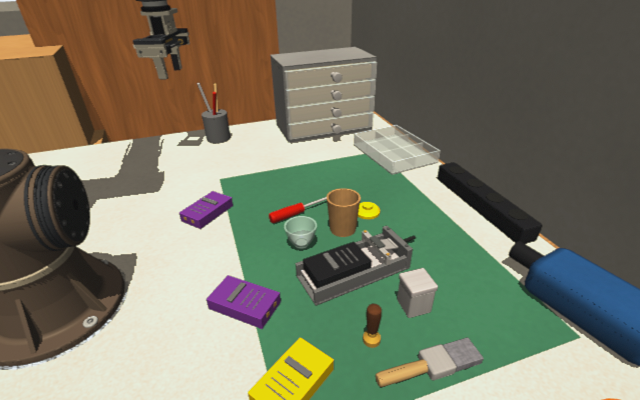

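The black pack sits in the cradle at scene (265,195) / side (338,262). It points away from the robot, with the bridge at about (372,249) in the side view. The cup and jar are on one side of it and the tin and stamp on the other. Next I move above it with the fingers shut and look through the wrist camera.

>>> {"method": "carry_out", "body": {
  "deltas": [
    [[0.785,0.977,0,0,-1],[0.785,0.977,0,0,-1],[0.785,0.977,0,0,-1],[0.785,0.977,0,0,-1],[0.785,0.977,0,0,-1]]
  ]
}}

```text
clock: 1.25
tool_pos: [0.329, 0.3813, 0.2267]
orientation: [-180.0, -0.0, -22.5]
force: [1.4, -0.9, -0.1]
opening: 0.0533
gripper_force: 0.0
```

>>> {"method": "carry_out", "body": {
  "deltas": [
    [[0.785,0.977,0,0,-1],[0.785,0.977,0,0,-1],[0.785,0.977,0,0,-1],[0.785,0.977,0,0,-1],[0.785,0.977,0,0,-1]]
  ]
}}

```text
clock: 1.75
tool_pos: [0.3987, 0.1414, 0.2271]
orientation: [-179.9, -0.0, -22.5]
force: [1.6, 0.8, -0.6]
opening: 0.0132
gripper_force: 0.0
```

>>> {"method": "carry_out", "body": {
  "deltas": [
    [[0.785,0.977,0,-0.075,-1],[0.785,0.977,0,-0.075,-1],[0.785,0.977,0,-0.075,-1],[0.785,0.977,0,-0.075,-1],[0.785,0.977,0,-0.075,-1]]
  ]
}}

```text
clock: 2.25
tool_pos: [0.4605, -0.0686, 0.2272]
orientation: [-180.0, -0.1, 4.7]
force: [2.3, 0.9, -0.1]
opening: 0.0001
gripper_force: 0.0
```

```bash
python3 - <<'E'
from h import *
o=ctrl.get_obs(); print(o['clock'],o['tool_pos'],o['orientation'],o['force'],o['opening'])
for n in ('wrist','side','scene'):
    p=ctrl.snapshot(n); print(n)
    for nm,z in (('pack',.021),('ridge',.052),('bridge',.0425),('cradle',0)):
        for r in ctrl.spot_point(p,nm)[:3]: print(nm,np.round(r['p'],2),np.round(r['centre'],1),np.round(onz(p,r['centre'],z),4))
    save(p,'b_'+n)
E
```

```text
2.25 [ 0.46045334 -0.06859393  0.22716106] [-1.79983764e+02 -8.92820032e-02  4.69802694e+00] [ 2.29640482  0.88908211 -0.10966651] 0.0001393270033716896
wrist
pack 0.93 [467.5 246.6] [ 0.374 -0.273  0.021]
pack 0.91 [359.  146.4] [ 0.4953 -0.1114  0.021 ]
pack 0.73 [126.1 271.1] [0.2983 0.1889 0.021 ]
ridge 0.8 [107.9 278.3] [0.3064 0.1918 0.052 ]
ridge 0.72 [471.9 249.4] [ 0.3847 -0.2613  0.052 ]
bridge 0.77 [354.3  67.3] [ 0.5806 -0.0935  0.0425]
side
pack 0.95 [244.2 303.5] [ 0.3197 -0.1291  0.021 ]
pack 0.85 [295.  382.4] [ 0.3621 -0.2939  0.021 ]
pack 0.76 [205.1 211.8] [0.2806 0.176  0.021 ]
ridge 0.98 [209.4 197.1] [0.2967 0.1852 0.052 ]
ridge 0.83 [327. 256.] [ 0.4801 -0.0975  0.052 ]
ridge 0.66 [295.  365.2] [ 0.3653 -0.289   0.052 ]
bridge 0.73 [344.1 225.4] [ 0.549  -0.0106  0.0425]
bridge 0.7 [373.7 248. ] [ 0.5747 -0.0966  0.0425]
cradle 0.98 [352.5 270.7] [ 0.5314 -0.0989  0.    ]
scene
pack 0.8 [226.7 161.6] [ 0.3828 -0.2743  0.021 ]
pack 0.78 [263.2 203.2] [ 0.5003 -0.1096  0.021 ]
pack 0.78 [406.3 184.9] [0.3093 0.207  0.021 ]
ridge 0.9 [296.3 152.2] [ 0.3152 -0.0953  0.052 ]
ridge 0.88 [221.6 155. ] [ 0.3963 -0.2777  0.052 ]
ridge 0.85 [264.1 187.5] [ 0.4777 -0.1152  0.052 ]
bridge 0.8 [255.9 221.8] [ 0.5831 -0.0874  0.0425]
cradle 0.6 [259.9 218.5] [ 0.5328 -0.105   0.    ]
cradle 0.16 [263.7 204. ] [ 0.4825 -0.1182  0.    ]
```

View pics/b_wrist.png

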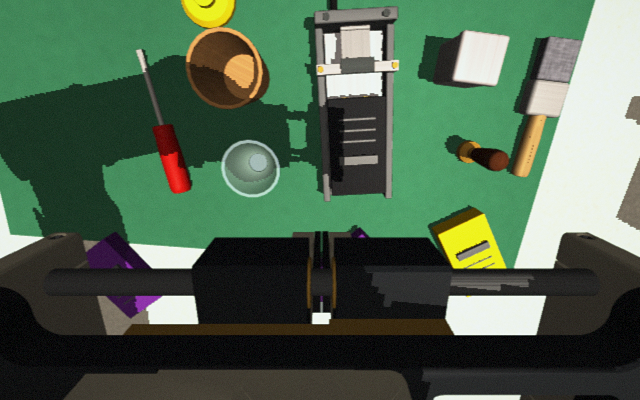

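The wrist view shows the cradle at columns 315–398: end stop at row 15, bridge at row 67, ridge at about (361,160), open end at row 197. I'll crop it for finer measurement.

```bash
python3 - <<'E'
from h import *
a=cv2.imread('pics/b_wrist.png')[0:210,290:420]; a=cv2.resize(a,None,fx=2.8*1,fy=2.8,interpolation=cv2.INTER_CUBIC); cv2.imwrite('pics/c.png',a); print(a.shape)
E
```

```text
(588, 364, 3)
```

View pics/c.png

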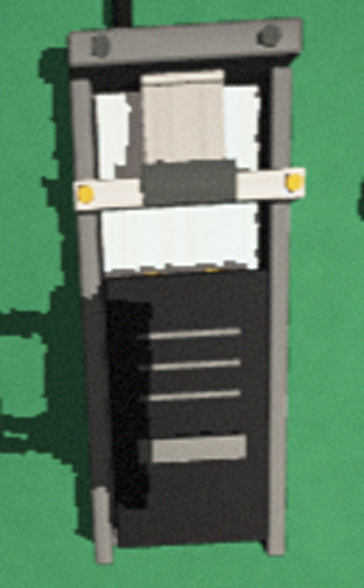

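```bash
cat > m.py <<'E'
from h import *
p=ctrl.snapshot('wrist')
f=lambda u,v,z: onz(p,(290+u/2.8,v/2.8),z)[:2]
mid=lambda a,b:(a+b)/2
pts={'near mid wall':mid(f(97,562,.034),f(284,552,.034)),'far mid wall':mid(f(72,66,.034),f(291,66,.034)),
'nearL':f(97,562,.034),'nearR':f(284,552,.034),
'bolts mid':mid(f(85,194,.0545),f(294,182,.0545)),'ridge':mid(f(138,448,.052),f(246,446,.052)),'packback':mid(f(115,545,.047),f(268,541,.047)),
'packfront':mid(f(105,274,.047),f(268,269,.047)),'stop face':mid(f(70,66,.05),f(300,52,.05))}
for k,v in pts.items(): print(k,np.round(v,4))
d=pts['far mid wall']-pts['near mid wall'];print(np.degrees(np.arctan2(d[1],d[0])))
w=pts['nearL']-pts['nearR'];print(np.hypot(*w),np.degrees(np.arctan2(-w[0],w[1])))
w=f(85,194,.0545)-f(294,182,.0545);print(np.hypot(*w),np.degrees(np.arctan2(-w[0],w[1])))
E
python3 m.py
```

```text
near mid wall [ 0.432  -0.1138]
far mid wall [ 0.6229 -0.0883]
nearL [ 0.4265 -0.073 ]
nearR [ 0.4376 -0.1546]
bolts mid [ 0.5788 -0.0939]
ridge [ 0.4836 -0.1063]
packback [ 0.4422 -0.1115]
packfront [ 0.5502 -0.097 ]
stop face [ 0.6214 -0.0879]
7.586297025578133
0.08233881599994473 7.747486762491892
0.07633295163788471 7.590349030048769
```

>>> {"method": "carry_out", "body": {
  "deltas": [
    [[0.012,0.205,0,-0.0085,-1],[0.012,0.205,0.25,-0.0085,-1],[0.012,0.205,0.5,-0.0085,-1],[0.012,0.205,0.7,-0.0085,-1],[0.012,0.205,0.75,-0.0085,-1]]
  ]
}}

```text
clock: 3.55
tool_pos: [0.4626, -0.1081, 0.0729]
orientation: [-180.0, 0.4, 7.4]
force: [-0.0, -0.2, -0.3]
opening: 0.0
gripper_force: 0.0
```

```bash
python3 - <<'E'
from h import *
for n in ('wrist','side'):
    p=ctrl.snapshot(n); save(p,'d_'+n)
o=ctrl.get_obs(); print(o['clock'],o['tool_pos'],o['orientation'],o['force'],o['opening'])
a=np.array([.534,-.100]);u=np.array([.991,.134]);print(np.array(o['tool_pos'])[:2]-a, (np.array(o['tool_pos'])[:2]-a)@u,(np.array(o['tool_pos'])[:2]-a)@[-u[1],u[0]])
A=cv2.imread('pics/d_wrist.png');B=cv2.imread('pics/d_side.png')[180:330,240:440]
cv2.imwrite('pics/d.png',np.vstack([cv2.resize(A[0:270,200:480],(560,300*0+ 290)),cv2.resize(B,(560,300))]))
E
```

```text
3.65 [ 0.46504205 -0.10783508  0.07576795] [179.97560253   0.18976808   7.51308227] [0.90768268 1.06504373 0.98824958] 0.0005028903934147229
[-0.06895795 -0.00783508] -0.06938722522358277 0.0014757959360901856
```

View pics/d.png

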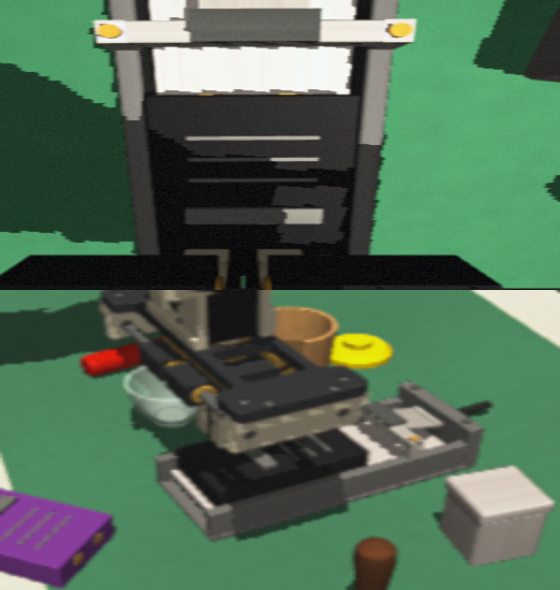

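The fingertips are over the flat area behind the ridge (ridge at about row 200 of the wrist view). I'll descend to contact.

>>> {"method": "carry_out", "body": {
  "deltas": [
    [[0,0.005,0.08,0,-1],[0,0.005,0.13,0,-1],[0,0.005,0.15,0,-1],[0,0.005,0.16,0,-1],[0,0.005,0.165,0,-1]]
  ]
}}

```text
clock: 4.15
tool_pos: [0.4666, -0.1085, 0.0445]
orientation: [180.0, -0.1, 7.5]
force: [-1.4, 1.2, 4.3]
opening: 0.0007
gripper_force: 2.4
```

>>> {"method": "carry_out", "body": {
  "deltas": [
    [[0,0,0.005,0,-1],[0,0,0.01,0,-1],[0,0,0.01,0,-1]]
  ]
}}

```text
clock: 4.45
tool_pos: [0.4666, -0.1085, 0.0424]
orientation: [180.0, -0.1, 7.5]
force: [-1.4, 1.8, 6.7]
opening: 0.0003
gripper_force: 3.3
```

>>> {"method": "carry_out", "body": {
  "deltas": [
    [[0,0,0.006,0,-1],[0,0,0.012,0,-1],[0,0,0.014,0,-1],[0,0,0.014,0,-1]]
  ]
}}

```text
clock: 4.85
tool_pos: [0.4665, -0.1085, 0.0398]
orientation: [180.0, -0.1, 7.5]
force: [-2.4, 1.4, 9.2]
opening: 0.0004
gripper_force: 4.4
```

>>> {"method": "carry_out", "body": {
  "deltas": [
    [[0.01,0,0,0,-1],[0.03,0,0,0,-1],[0.06,0,0,0,-1],[0.08,0,0,0,-1],[0.08,0,0,0,-1]]
  ]
}}

```text
clock: 5.35
tool_pos: [0.48, -0.1072, 0.0392]
orientation: [180.0, 0.2, 7.5]
force: [-6.9, -2.3, 10.4]
opening: 0.0004
gripper_force: 5.8
```

>>> {"method": "carry_out", "body": {
  "deltas": [
    [[0.03,0,0,0,-1],[0.06,0,0,0,-1],[0.09,0,0,0,-1],[0.1,0,0,0,-1],[0.1,0,0,0,-1]]
  ]
}}

```text
clock: 5.85
tool_pos: [0.4998, -0.1046, 0.0393]
orientation: [180.0, 0.2, 7.5]
force: [-6.7, -1.9, 10.6]
opening: -0.0
gripper_force: 5.6
```

```bash
python3 - <<'E'
from h import *
p=ctrl.snapshot('side'); save(p,'e_side');q=ctrl.snapshot('wrist'); save(q,'e_wrist')
o=ctrl.get_obs(); print(o['clock'],o['tool_pos'],o['orientation'],o['force'])
a=np.array([.534,-.100]);u=np.array([.991,.134]);d=np.array(o['tool_pos'])[:2]-a;print(d@u,d@[-u[1],u[0]])
A=cv2.imread('pics/e_wrist.png');B=cv2.imread('pics/e_side.png')[180:330,240:440]
cv2.imwrite('pics/e.png',np.vstack([cv2.resize(A[0:280,200:480],(560,290)),cv2.resize(B,(560,300))]))
E
```

```text
5.95 [ 0.49977457 -0.10457292  0.03925226] [1.79979305e+02 1.68224860e-01 7.48254103e+00] [-5.94781184 -1.84342855  9.23023826]
-0.03453017268592562 5.444419571259355e-05
```

View pics/e.png

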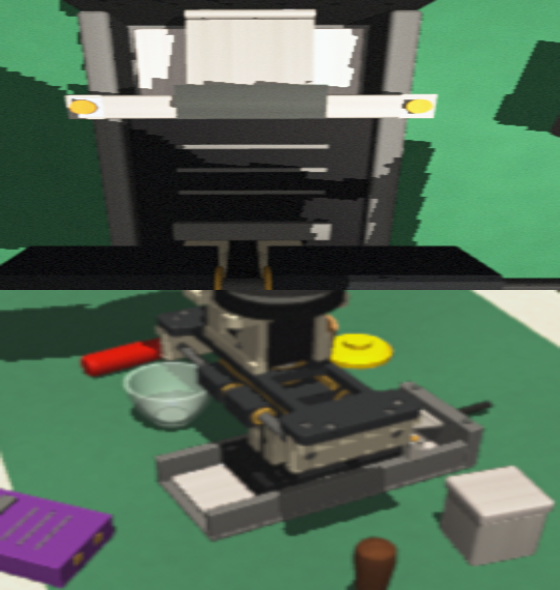

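The pack's nose is now under the bridge (bridge at row 105 of the upper crop) and the ridge rests against the fingertips. I'll keep sliding.

>>> {"method": "carry_out", "body": {
  "deltas": [
    [[0.03,0,0.002,0,-1],[0.06,0,0.003,0,-1],[0.09,0,0.003,0,-1],[0.12,0,0.003,0,-1],[0.13,0,0.003,0,-1]]
  ]
}}

```text
clock: 6.45
tool_pos: [0.5242, -0.1017, 0.0391]
orientation: [180.0, 0.3, 7.5]
force: [-14.5, -2.6, 23.1]
opening: 0.0005
gripper_force: 12.2
```

>>> {"method": "carry_out", "body": {
  "deltas": [
    [[0.02,0,0,0,-1],[0.035,0,0,0,-1],[0.05,0,0,0,-1],[0.05,0,0,0,-1]]
  ]
}}

```text
clock: 6.85
tool_pos: [0.5301, -0.101, 0.0391]
orientation: [180.0, 0.7, 7.4]
force: [-23.8, -1.6, 31.5]
opening: 0.0002
gripper_force: 16.3
```

>>> {"method": "carry_out", "body": {
  "deltas": [
    [[0,0,-0.004,0,-1],[0.01,0,-0.006,0,-1],[0.02,0,-0.006,0,-1]]
  ]
}}

```text
clock: 7.15
tool_pos: [0.5378, -0.0996, 0.0394]
orientation: [180.0, 0.3, 7.4]
force: [-8.5, -1.2, 7.9]
opening: 0.0004
gripper_force: 5.8
```

```bash
python3 - <<'E'
from h import *
p=ctrl.snapshot('side'); save(p,'f_side');q=ctrl.snapshot('wrist'); save(q,'f_wrist')
o=ctrl.get_obs(); print(o['clock'],o['tool_pos'],o['orientation'],o['force'])
a=np.array([.534,-.100]);u=np.array([.991,.134]);d=np.array(o['tool_pos'])[:2]-a;print(d@u,d@[-u[1],u[0]])
A=cv2.imread('pics/f_wrist.png');B=cv2.imread('pics/f_side.png')[180:330,240:440]
cv2.imwrite('pics/f.png',np.vstack([cv2.resize(A[0:280,200:480],(560,290)),cv2.resize(B,(560,300))]))
E
```

```text
7.25 [ 0.53827703 -0.09946789  0.03931876] [179.99528815   0.29381861   7.45302991] [-8.99075533 -1.55767046  7.56965049]
0.004309843520410327 -4.580096030209872e-05
```

View pics/f.png

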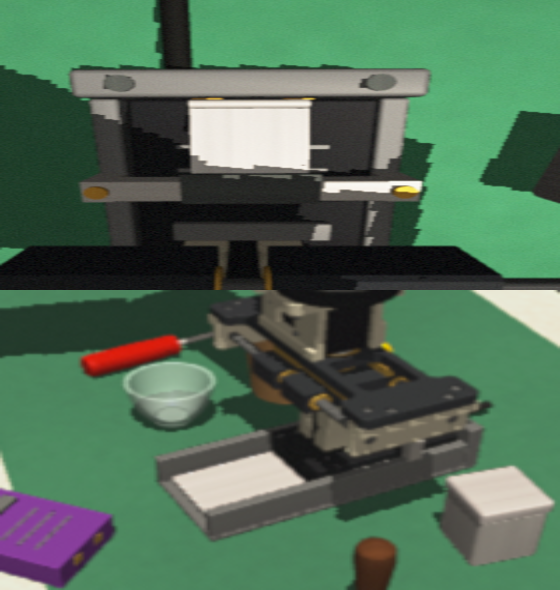

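The nose, with its gold contacts, is almost at the end stop (row 98 of the upper crop), so I push a little further to find firm contact.

>>> {"method": "carry_out", "body": {
  "deltas": [
    [[0.01,0,0,0,-1],[0.02,0,0,0,-1],[0.02,0,0,0,-1]]
  ]
}}

```text
clock: 7.55
tool_pos: [0.5389, -0.0994, 0.0392]
orientation: [-180.0, 0.6, 7.4]
force: [-17.6, -1.2, 19.2]
opening: 0.0004
gripper_force: 12.0
```

>>> {"method": "carry_out", "body": {
  "deltas": [
    [[0.01,0,0,0,-1],[0.02,0,0,0,-1],[0.02,0,0,0,-1]]
  ]
}}

```text
clock: 7.85
tool_pos: [0.539, -0.0994, 0.0391]
orientation: [-180.0, 1.0, 7.4]
force: [-29.3, 1.4, 29.8]
opening: 0.0005
gripper_force: 18.3
```

Firmly on the stop. I'll relieve the push, then lift.

>>> {"method": "carry_out", "body": {
  "deltas": [
    [[-0.015,0,0,0,-1],[-0.03,0,0,0,-1],[-0.03,0,-0.005,0,-1]]
  ]
}}

```text
clock: 8.15
tool_pos: [0.5388, -0.0994, 0.0399]
orientation: [-180.0, 0.4, 7.4]
force: [-8.4, -2.9, 2.3]
opening: 0.0005
gripper_force: 4.5
```

>>> {"method": "carry_out", "body": {
  "deltas": [
    [[0,0,-0.015,0,-1],[0,0,-0.03,0,-1],[0,0,-0.05,0,-1],[0,0,-0.1,0,-1],[0,0,-0.2,0,-1]]
  ]
}}

```text
clock: 8.65
tool_pos: [0.5433, -0.0984, 0.0806]
orientation: [180.0, 0.0, 7.5]
force: [0.3, -0.2, 0.3]
opening: 0.0002
gripper_force: 0.0
```

>>> {"method": "carry_out", "body": {
  "deltas": [
    [[-0.1,0,-0.2,0,-1],[-0.3,0,-0.4,0,-1],[-0.4,0,-0.6,0,-1],[-0.4,0,-0.6,0,-1]]
  ]
}}

```text
clock: 9.05
tool_pos: [0.4654, -0.1092, 0.2078]
orientation: [179.9, -0.7, 7.5]
force: [1.4, 0.2, -0.0]
opening: 0.0007
gripper_force: 0.0
```

```bash
python3 - <<'E'
from h import *
p=ctrl.snapshot('side'); save(p,'g_side');q=ctrl.snapshot('wrist'); save(q,'g_wrist')
o=ctrl.get_obs(); print(o['clock'],o['tool_pos'],o['force'])
for r in ctrl.spot_point(q,'ridge')[:3]:
    w=onz(q,r['centre'],.0475); a=np.array([.534,-.100]);u=np.array([.991,.134]);print(r['p'],r['centre'],(w[:2]-a)@u)
A=cv2.imread('pics/g_wrist.png');B=cv2.imread('pics/g_side.png')[200:320,270:430]
cv2.imwrite('pics/g.png',np.vstack([cv2.resize(A[0:200,220:460],(400*1,300)),cv2.resize(B,(400,300))]))
E
```

```text
9.15 [ 0.46503312 -0.10872903  0.20336173] [ 0.05262286  0.05201079 -1.30434408]
0.95 [438.8, 266.7] -0.17293310399227158
0.86 [322.8, 96.2] 0.020083489510744106
```

View pics/g.png

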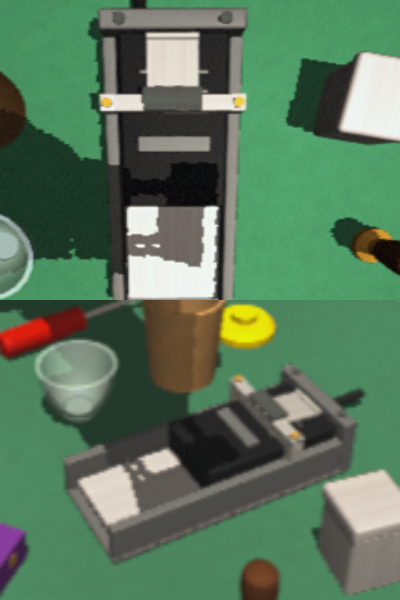

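The pack is under the bridge with its nose at the end stop. The ridge measures 20.1 mm in the cradle frame, where home is 20 mm. The fingers are clear and the bystanders haven't moved, so I'm handing in.

```bash
python3 -c "
from plant import ctrl
print(ctrl.close_job())"
```

```text
the job is handed in; nothing more can be done
None
```

I pressed the pack down, slid it under the bridge and leaf spring to the end stop, and let go; it measured about 0.1 mm from home before I handed the job in at about 9 s, and no verdict came back.

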